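# Slide the inspection stage under the microscope

## Robot

A 6-joint arm with a two-finger parallel gripper is mounted at the origin on the work surface. World frame = base frame: x ahead of the robot, y to its left, z up, the work surface at z = 0. Lengths are in m, angles in rad, forces in N, time in s.
With the tool pointing down it reaches from about 0.425 to 0.95 m from the base axis. Payload 3.5 kg.
Tool frame: the origin (TCP) lies between the finger pads; the fingertips stand 25 mm ahead of it and the grasp point (between the pads) lies 6 mm ahead of it (ctrl.finger_overhang is the distance from the TCP to the fingertips, in m); x points along the fingers, y is the direction in which the jaws open and shut, and the axes are right-handed (so a half turn about x gives the same grasp; the last joint's range is limited). The gripper opens to 85 mm and grips with 20 to 120 N. Pads are 22 mm wide; open, the fingers measure 114 mm over their backs; the gripper's body (76 mm by 85 mm) begins 54 mm behind the grasp point. The pads swing forward as they close: fully open they stand 13 mm farther back than shut.
Start: joints at [-1.444, 0.286, 1.577, -0, 1.279, -0.15], TCP at [0.184, -0.649, 0.256] pointing down, gripper open.
Joint ranges: [-2.77, 2.77], [-0.9, 2.22], [0.21, 2.48], [-1.53, 4.67], [0.24, 2.81], [-2.84, 2.84]. Speed limits (rad/s): [2.79, 2.79, 3.14, 3.14, 3.14, 3.14].

## Interface

Orientations are given as a unit quaternion [x, y, z, w].
In Python, from plant import ctrl gives the robot as it stands.
- The arm moves only by the tool play_rows, never from a script. Its argument "targets" is a list of rows, each an object with "delta_pos": the shift along the world's x, y, z normalised to -1 to 1, where 1 is 1000 mm, a list of three; "delta_rot": the turn, a rotation vector about the world's x, y, z normalised to -1 to 1, where 1 is pi rad, a list of three; "claw": the finger opening in mm, from 0 to 85.4. In form: [{"delta_pos": [tx, ty, tz], "delta_rot": [wx, wy, wz], "claw": claw}, ...]. A call has 1 to 20 rows; each row is the pose to reach, as a shift and turn from the pose measured when the call began, turning the shorter way round; what a row does not reach only later rows make up. A row lasts 1/12 s, in which the tool goes at most 41.7 mm and 7.16 degrees, less where a joint would pass 70% of its speed; a pose out of reach is approached as far as the arm can. A call with a number of a shift or a turn outside -1 to 1 is refused whole. A call with a gripper value outside its range is refused whole. The fingers move at their own pace and stop on an object; "newtons" is the grip in N (left out, the last holds). Time passes only in rows, so rows that repeat a pose let the fingers close. It gives the time, the measured TCP pose, the force and the opening at its end, in the units of the state.
- ctrl.get_state(): the state, without advancing time (a new reading comes with each control period).
- ctrl.read_camera(name): name is "scene" or "top" or "wrist"; returns the picture (400x640x3 uint8, blue, green, red); there is no depth.
- ctrl.calibration(name): a dict with "fx", "fy", "cx", "cy" (pixels), "k1" (the pictures are not rectified: a ray, as slopes to the right and down, at radius r is drawn at 1 + k1 r^2 times it, then the intrinsics apply), "camera_from_world" (4x4, takes a point from world to camera coordinates). Camera axes: x right, y down, z forward; pixel columns grow to the right and rows downward; lengths in m; the calibration is good to about 2 mm. A picture is of the moment at which its call begins: read the wrist's pose just before it. calibration takes no time and is no camera call; for the wrist camera it gives the pose at the moment of the call.
- ctrl.sign_off(): hands the job in, once; it reports no verdict.
The state is a dict: "time": time; "qpos": joint angles; "dq": joint speeds; "joint_efforts": joint torques, N m; "eef_pos": TCP position; "tcp_rot": TCP orientation; "contact_force": force on the tool from outside, world axes, zero at the start; "wrist_torque": the same for the moment, N m; "opening": opening from 0.0 (shut) to 1.0 (fully open).
Only numpy, scipy, OpenCV 4.12 (cv2) and the standard library are available. Lean on these libraries where they do the work, as an engineer would, in place of code of your own. Each camera call takes 0.05 s, during which the arm holds its last target. There are 200 camera calls.

## Task

With a fingertip, press down the round release button on the carriage of the inspection slide and keep it held down all the way while you push the carriage along its rail, right up to the end stop under the microscope. Then let the button up so that it locks the carriage there, and take the hand clear. The resin keycap rides along on its switch: do not pull it off, do not bump the microscope, and leave the other things on the desk mat where they are.

Things in the scene. Friction and masses are not known exactly. Their poses are not given: they have to be found in the camera images.
- slide_base: Grey base plate of the inspection slide, 110 x 425 x 10 mm, fixed, with an aluminium rail 36 mm wide along its own y axis. Origin: under the rail's middle line, on the plate's underside (the desk mat's top, 2 mm above the work surface); z up. The carriage travels along the base's own -y, towards the microscope. The plate spans y = -255 to +170 mm, x = -55 to +55 mm.
- carriage (a joint): Position of the aluminium carriage along the rail, m: 0 parked at the loading end (as at the start), 0.150 hard against the steel end stop under the microscope. A spring pawl on the button locks it in slots cut every 10 mm along the rail; with the button held down it slides freely with 1.5 to 3 N.
- release_button (a joint): How far the release button is pressed, m: 0 up (pawl in a slot, carriage locked), 0.006 fully down. Spring: about 2.5 N to start, 5.5 N fully down. The pawl is free of the slots from about 0.003; if the button rises on the way, the pawl drops into the next slot. At the end stop it rises fully once the carriage is home to within 2 mm.
- button_top (a point): Centre of the flat top of the round black release button, 30 mm in diameter, at the rear of the carriage; faces up; moves with carriage and button. When up it stands 10 mm above the carriage's deck (58 mm above the work surface), fully down 4 mm. The deck round it is 64 mm wide and ends 25 mm behind the button's centre.
- ledge (a point): Middle of the top edge of the aluminium thumb ledge that stands across the carriage just ahead of the button: 54 mm long across the rail, 6 mm thick, 14 mm above the deck. Its face towards the button is 20 mm from the button's centre; a fingertip holding the button down may push against it. Moves with the carriage.
- keycap_top (a point): Centre of the top face of the violet resin keycap (18 x 18 mm at the foot, tapering, 10.5 mm high) that is pushed onto the stem of a black key switch, 16 mm square, on the carriage's stage plate. The top face is 64 mm above the work surface, 130 mm ahead of the button's centre towards the microscope; it moves with the carriage.
- keycap (a joint): How far the keycap has been pulled up its switch stem, m: 0 fully seated (as at the start), 0.008 pulled up. It is a push fit: about 4 N lifts it.
- lens_axis (a point): Point fixed to the slide base, straight below the microscope's lens, 64 mm above the work surface: the centre of the keycap's top comes here when the carriage is at its end stop.
- microscope: Pillar microscope fixed on the far end of the slide base. Origin: foot of its steel pillar (18 mm diameter, top 229 mm above the work surface). A boom reaches 75 mm back over the rail to an upright tube, 36 mm diameter in a 46 mm holder, lens 124 mm and top 234 mm above the work surface. Its axis stays 130 mm or more from the button's centre, also at the end stop.
- spare_keycap_a: Bystander: loose violet resin keycap like the one on the carriage, on the mat beyond the slide (the base's +x side). Origin: centre of its underside.
- spare_keycap_b: Bystander: loose violet resin keycap like the one on the carriage, on the mat on the robot's side of the slide (the base's -x side). Origin: centre of its underside.
- keycap_puller: Bystander: wire keycap puller lying on the mat beyond the slide, about 120 mm long along its own x, black handle 16 x 12 mm. Origin: on its underside, where the wires leave the handle.
- resin_bottle: Bystander: amber resin bottle with a paper label and black cap standing on the mat on the robot's side of the slide, 34 mm in diameter, 85 mm high. Origin: centre of its underside.

How it is judged:
By the outcome, as a careful person would: the job done as asked, in the order asked, and still so for the second after the job is handed in, with the robot touching nothing.
It also fails if it takes over 40 s, if anything falls off the work surface, if the arm or the gripper's body presses on something with over 40 N, if the wrist force passes 120 N, or if a joint passes its speed limit or range.

## Working session

There is one attempt and no reset: what is moved stays moved. The work goes in short steps, Python scripts to look and compute and a tool call to move; the robot and the scene stay as the last step left them, time stands still between calls to the robot, and variables do not carry over. Pictures are saved under pics/ and viewed, about 8 in all and at most 12, crops included, and the job is handed in when it is done.

Besides the shell and the picture viewer there is one more tool, called as name([rows], argument=value, ...), one row to a line, values as JSON. play_rows: Moves the arm, as the interface text tells. Its arguments: {"type":"object","properties":{"targets":{"type":"array"},"newtons":{"type":"number"}},"required":["targets"]}

```bash
mkdir -p pics; cat > h.py <<'E'
import numpy as np, cv2
from plant import ctrl
def snap(n,f):
    c=ctrl.calibration(n); im=ctrl.read_camera(n); cv2.imwrite(f'pics/{f}.png',im); return c,im
def ray(c,u,v):
    x=np.array([(u-c['cx'])/c['fx'],(v-c['cy'])/c['fy']]); s=x.copy()
    for _ in range(20): s=x/(1+c['k1']*(s@s))
    T=np.array(c['camera_from_world']); R=T[:3,:3]
    return -R.T@T[:3,3], R.T@np.array([s[0],s[1],1])
def atz(c,u,v,z):
    o,d=ray(c,u,v); return o+d*(z-o[2])/d[2]
def proj(c,p):
    T=np.array(c['camera_from_world']); q=T[:3,:3]@np.array(p)+T[:3,3]; s=q[:2]/q[2]; s=s*(1+c['k1']*(s@s))
    return s[0]*c['fx']+c['cx'],s[1]*c['fy']+c['cy']
E
python3 - <<'E'
from h import *
import pickle
cs={}
for n in('top','scene'):
    cs[n],_=snap(n,n+'0')
pickle.dump(cs,open('cs.pkl','wb'))
s=ctrl.get_state(); print(s, ctrl.finger_overhang)
E
```

```text
{'time': 0.1, 'qpos': array([-1.44398801e+00,  2.87144366e-01,  1.57804015e+00,  1.05777870e-05,
        1.27860874e+00, -1.50012337e-01]), 'dq': array([-5.86510365e-05,  3.85299687e-04, -1.96530160e-03, -1.01632607e-03,
        1.21795373e-03,  2.58090373e-04]), 'joint_efforts': array([ 4.88093174e-04, -4.07299411e+01, -2.93697631e+01, -1.63320851e-04,
        3.42872074e-03,  6.80090992e-06]), 'eef_pos': array([ 0.18442957, -0.64874878,  0.25503541]), 'tcp_rot': array([ 0.70035675,  0.09833549, -0.70033154,  0.09677962]), 'contact_force': array([0.01324914, 0.45052885, 0.57046227]), 'wrist_torque': array([-0.01987759, -0.0280294 ,  0.03357965]), 'opening': 0.9962104463634489} 0.025
```

View pics/top0.png

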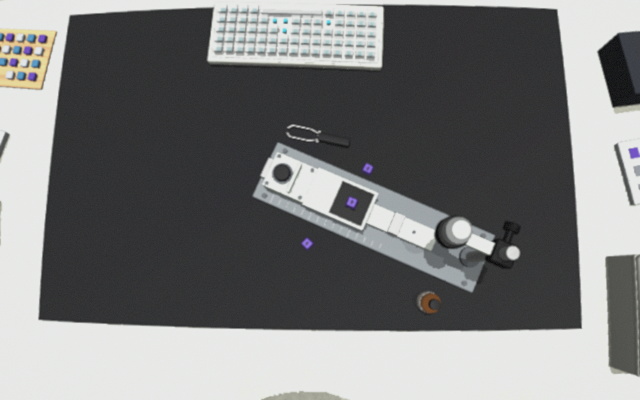

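View pics/scene0.png

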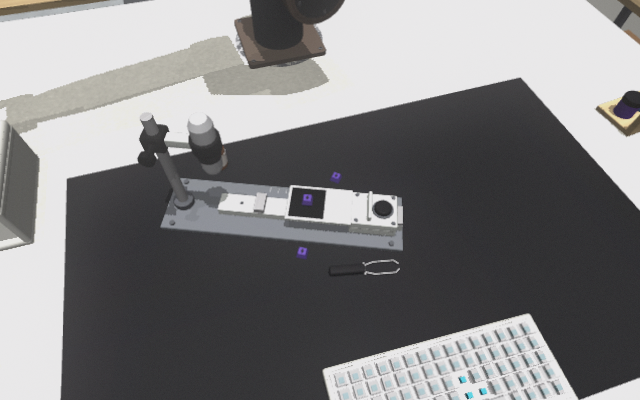

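The top view shows the button at (282,173), the keycap at (352,202) and the tube at (458,230). In the scene view the button is at (383,208) and the keycap at (307,199). The ledge lies between the button and the stage.

```bash
python3 - <<'E'
from h import *
import pickle
cs=pickle.load(open('cs.pkl','rb'))
P={}
for n,b,k in(('top',(282.5,173),(352,202)),('scene',(383,208.5),(307,198.5))):
    B=atz(cs[n],*b,.058);K=atz(cs[n],*k,.064);d=(K-B)[:2];print(n,B,K,np.linalg.norm(d),np.degrees(np.arctan2(d[1],d[0])))
im=cv2.imread('pics/top0.png')
a=cv2.resize(im[130:300,240:400],None,fx=4,fy=4,interpolation=cv2.INTER_CUBIC)[:520]
# blobs
hsv=cv2.cvtColor(im,cv2.COLOR_BGR2HSV)
m=cv2.inRange(hsv,(120,90,60),(150,255,255)); m[:130]=0
_,_,st,ce=cv2.connectedComponentsWithStats(m); print(st[1:],ce[1:])
g=cv2.inRange(im[155:192,265:300],(0,0,0),(85,85,85));_,_,st,ce=cv2.connectedComponentsWithStats(g);print(st[1:],ce[1:]+[265,155])
E
```

```text
top [0.57766998 0.03245286 0.058     ] [ 0.52760353 -0.08540384  0.064     ] 0.12805018505429383 -113.01616335927771
scene [0.58509017 0.03295585 0.058     ] [ 0.53190891 -0.08481101  0.064     ] 0.12921795996426916 -114.30302291503604
[[629 148  11  10  78]
 [361 163  13  13 105]
 [345 196  13  14 113]
 [301 237  13  13 105]] [[633.91025641 152.56410256]
 [367.33333333 168.67619048]
 [351.17699115 202.40707965]
 [306.98095238 243.1047619 ]]
[[  0   0   6   8  22]
 [  9   9  17  18 230]] [[266.40909091 157.18181818]
 [281.83913043 172.66956522]]
```

```bash
python3 - <<'E'
from h import *
from scipy.spatial.transform import Rotation as R
s=ctrl.get_state(); M=R.from_quat(s['tcp_rot']).as_matrix();print(M.round(3))
for a in (-113.5+90,-113.5-90):
    y=np.array([np.cos(np.radians(a)),np.sin(np.radians(a)),0]);x=np.array([0,0,-1.]);z=np.cross(x,y)
    T=np.c_[x,y,z];r=R.from_matrix(T@M.T).as_rotvec();print(a,r/np.pi,np.degrees(r), 'camz',z)
print(np.array([.58,.033,.2])-s['eef_pos'])
E
```

```text
[[-0.     0.273 -0.962]
 [ 0.002 -0.962 -0.273]
 [-1.    -0.002 -0.   ]]
-23.5 [-0.00061166 -0.000387    0.28133055] [-0.11009916 -0.06965993 50.63949901] camz [-0.39874907 -0.91706007 -0.        ]
-203.5 [-4.67728326e-04  7.39255650e-04 -7.18668983e-01] [-8.41910986e-02  1.33066017e-01 -1.29360417e+02] camz [0.39874907 0.91706007 0.        ]
[ 0.39557043  0.68174878 -0.05503541]
```

play_rows([
  {"delta_pos": [0,0,0.04],"delta_rot": [0,0,0],"claw": 0},
  {"delta_pos": [0,0,0.08],"delta_rot": [0,0,0],"claw": 0},
  {"delta_pos": [0,0,0.1],"delta_rot": [0,0,0],"claw": 0},
  {"delta_pos": [0.395,0.681,0.1],"delta_rot": [0,0,0.281],"claw": 0},
  {"delta_pos": [0.395,0.681,0.1],"delta_rot": [0,0,0.281],"claw": 0},
  {"delta_pos": [0.395,0.681,0.1],"delta_rot": [0,0,0.281],"claw": 0},
  {"delta_pos": [0.395,0.681,0.1],"delta_rot": [0,0,0.281],"claw": 0},
  {"delta_pos": [0.395,0.681,0.1],"delta_rot": [0,0,0.281],"claw": 0},
  {"delta_pos": [0.395,0.681,0.1],"delta_rot": [0,0,0.281],"claw": 0},
  {"delta_pos": [0.395,0.681,0.1],"delta_rot": [0,0,0.281],"claw": 0},
  {"delta_pos": [0.395,0.681,0.1],"delta_rot": [0,0,0.281],"claw": 0},
  {"delta_pos": [0.395,0.681,0.1],"delta_rot": [0,0,0.281],"claw": 0},
  {"delta_pos": [0.395,0.681,0.1],"delta_rot": [0,0,0.281],"claw": 0},
  {"delta_pos": [0.395,0.681,0.1],"delta_rot": [0,0,0.281],"claw": 0},
  {"delta_pos": [0.395,0.681,0.1],"delta_rot": [0,0,0.281],"claw": 0},
  {"delta_pos": [0.395,0.681,0.1],"delta_rot": [0,0,0.281],"claw": 0},
  {"delta_pos": [0.395,0.681,0.1],"delta_rot": [0,0,0.281],"claw": 0},
  {"delta_pos": [0.395,0.681,0.1],"delta_rot": [0,0,0.281],"claw": 0},
  {"delta_pos": [0.395,0.681,0.1],"delta_rot": [0,0,0.281],"claw": 0},
  {"delta_pos": [0.395,0.681,0.1],"delta_rot": [0,0,0.281],"claw": 0},
], newtons=40)

```text
time: 1.77
eef_pos: [0.5402, -0.0338, 0.3547]
tcp_rot: [-0.591, -0.388, 0.592, -0.387]
contact_force: [0.0, 0.8, -0.5]
opening: 0.003
```

play_rows([
  {"delta_pos": [0.02,0.033,0],"delta_rot": [0,0,0],"claw": 0},
  {"delta_pos": [0.04,0.067,0],"delta_rot": [0,0,0],"claw": 0},
  {"delta_pos": [0.04,0.067,-0.04],"delta_rot": [0,0,0],"claw": 0},
  {"delta_pos": [0.04,0.067,-0.08],"delta_rot": [0,0,0],"claw": 0},
  {"delta_pos": [0.04,0.067,-0.12],"delta_rot": [0,0,0],"claw": 0},
  {"delta_pos": [0.04,0.067,-0.155],"delta_rot": [0,0,0],"claw": 0},
  {"delta_pos": [0.04,0.067,-0.155],"delta_rot": [0,0,0],"claw": 0},
  {"delta_pos": [0.04,0.067,-0.155],"delta_rot": [0,0,0],"claw": 0},
  {"delta_pos": [0.04,0.067,-0.155],"delta_rot": [0,0,0],"claw": 0},
])

```text
time: 2.52
eef_pos: [0.5814, 0.033, 0.2019]
tcp_rot: [0.592, 0.388, -0.591, 0.387]
contact_force: [0.1, 0.2, 0.6]
opening: 0.002
```

```bash
python3 - <<'E'
from h import *
import pickle
from scipy.spatial.transform import Rotation as R
s=ctrl.get_state();print(s['eef_pos'],R.from_quat(s['tcp_rot']).as_matrix().round(3),s['qpos'])
c,im=snap('wrist','w1');pickle.dump(c,open('w1.pkl','wb'));print(proj(c,(.58,.033,.058)))
E
```

```text
[0.58139966 0.03295093 0.201915  ] [[ 0.001  0.917 -0.4  ]
 [ 0.001 -0.4   -0.917]
 [-1.     0.    -0.001]] [-1.17868515e-01  1.34487911e-01  1.85792746e+00  9.40614721e-04
  1.14847494e+00  2.92778607e-01]
(np.float64(314.88472303071046), np.float64(191.7639288980385))
```

View pics/w1.png

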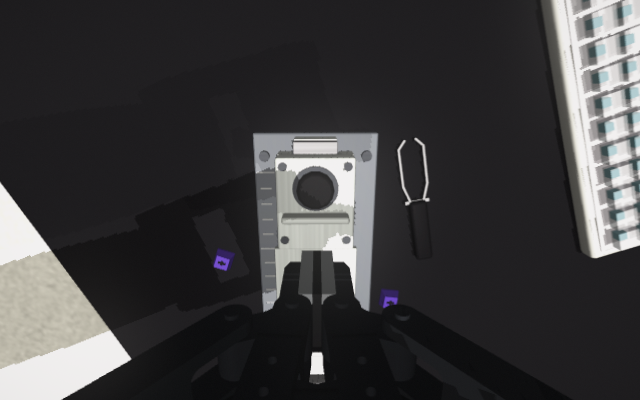

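The wrist view shows the button centred at about (315,190), within 2 px of the prediction. The ledge at row 217 is level in the picture.

```bash
python3 - <<'E'
from h import *
import pickle
c=pickle.load(open('w1.pkl','rb'));im=cv2.imread('pics/w1.png')
g=cv2.inRange(im[160:208,288:345],(0,0,0),(75,75,75));_,_,st,ce=cv2.connectedComponentsWithStats(g)
for a,b in zip(st[1:],ce[1:]): 
    if a[4]>100: print(a,b+[288,160],atz(c,*(b+[288,160]),.058))
for p in((315,190),(293,190),(337,190)): print(atz(c,*p,.058))
L,Rr=atz(c,282,214,.062),atz(c,351,214,.062);print('ledge',L,Rr,(L+Rr)/2,np.linalg.norm(L-Rr),np.degrees(np.arctan2(*(Rr-L)[1::-1])))
f,g2=atz(c,254,134,.012),atz(c,377,134,.012);print('plate end',f,g2,np.linalg.norm(f-g2),np.degrees(np.arctan2(*(g2-f)[1::-1])),(f+g2)/2)
E
```

```text
[   5   11   41   37 1208] [313.69288079 189.77069536] [0.57979945 0.03485622 0.058     ]
[0.58065813 0.03427762 0.058     ]
[0.56494827 0.04114656 0.058     ]
[0.59637246 0.02740566 0.058     ]
ledge [0.54954393 0.0277559  0.062     ] [0.59915041 0.00605444 0.062     ] [0.57434717 0.01690517 0.062     ] 0.05414569163866956 -23.62805474125404
plate end [0.54689438 0.08976168 0.012     ] [0.64503993 0.0468887  0.012     ] 0.10710107748811702 -23.597177133773208 [0.59596716 0.06832519 0.012     ]
```

play_rows([
  {"delta_pos": [-0.002,-0.002,-0.04],"delta_rot": [0,0,0],"claw": 0},
  {"delta_pos": [-0.002,-0.002,-0.08],"delta_rot": [0,0,0],"claw": 0},
  {"delta_pos": [-0.002,-0.002,-0.105],"delta_rot": [0,0,0],"claw": 0},
  {"delta_pos": [-0.002,-0.002,-0.112],"delta_rot": [0,0,0],"claw": 0},
  {"delta_pos": [-0.002,-0.002,-0.115],"delta_rot": [0,0,0],"claw": 0},
  {"delta_pos": [-0.002,-0.002,-0.115],"delta_rot": [0,0,0],"claw": 0},
  {"delta_pos": [-0.002,-0.002,-0.115],"delta_rot": [0,0,0],"claw": 0},
])

```text
time: 3.15
eef_pos: [0.5824, 0.0305, 0.0914]
tcp_rot: [0.594, 0.386, -0.589, 0.389]
contact_force: [0.6, 0.0, -0.6]
opening: -0.001
```

```bash
python3 - <<'E'
from h import *
s=ctrl.get_state();print(s['eef_pos'],s['contact_force'])
c,im=snap('wrist','w2');c2,i2=snap('scene','s2')
cv2.imwrite('pics/v2.png',np.vstack([cv2.resize(im[100:330,170:470],(600,460))[:300],cv2.resize(i2[130:280,250:450],(600,300))[:300,:600]]))
E
```

```text
[0.582403   0.03053977 0.09138931] [ 0.61869745  0.02247085 -0.60225285]
```

View pics/v2.png

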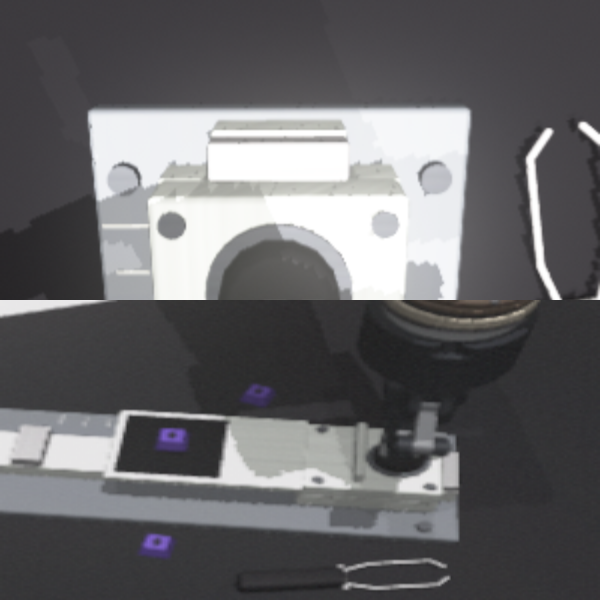

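The fingertips stand just above the button, behind the ledge, and nothing is touching yet. I'll press next and check the force.

play_rows([
  {"delta_pos": [-0.003,0,-0.008],"delta_rot": [0,0,0],"claw": 0},
  {"delta_pos": [-0.003,0,-0.014],"delta_rot": [0,0,0],"claw": 0},
  {"delta_pos": [-0.003,0,-0.014],"delta_rot": [0,0,0],"claw": 0},
  {"delta_pos": [-0.003,0,-0.014],"delta_rot": [0,0,0],"claw": 0},
])

```text
time: 3.58
eef_pos: [0.5803, 0.0305, 0.0781]
tcp_rot: [0.595, 0.385, -0.588, 0.39]
contact_force: [2.0, -0.4, 5.1]
opening: -0.003
```

play_rows([
  {"delta_pos": [0,0,-0.003],"delta_rot": [0,0,0],"claw": 0},
  {"delta_pos": [0,0,-0.004],"delta_rot": [0,0,0],"claw": 0},
  {"delta_pos": [0,0,-0.004],"delta_rot": [0,0,0],"claw": 0},
])

```text
time: 3.83
eef_pos: [0.5806, 0.0304, 0.0769]
tcp_rot: [0.594, 0.386, -0.589, 0.39]
contact_force: [-5.2, 0.4, 15.4]
opening: -0.001
```

Bottomed: z has stopped at 0.077 with 15 N. Now I'll push along the rail.

play_rows([
  {"delta_pos": [-0.001,-0.002,-0.004],"delta_rot": [0,0,0],"claw": 0},
  {"delta_pos": [-0.002,-0.005,-0.004],"delta_rot": [0,0,0],"claw": 0},
  {"delta_pos": [-0.0035,-0.008,-0.004],"delta_rot": [0,0,0],"claw": 0},
  {"delta_pos": [-0.005,-0.0115,-0.004],"delta_rot": [0,0,0],"claw": 0},
  {"delta_pos": [-0.0065,-0.015,-0.004],"delta_rot": [0,0,0],"claw": 0},
  {"delta_pos": [-0.008,-0.0185,-0.004],"delta_rot": [0,0,0],"claw": 0},
  {"delta_pos": [-0.0095,-0.022,-0.004],"delta_rot": [0,0,0],"claw": 0},
  {"delta_pos": [-0.011,-0.0255,-0.004],"delta_rot": [0,0,0],"claw": 0},
])

```text
time: 4.5
eef_pos: [0.5701, 0.0061, 0.0768]
tcp_rot: [0.594, 0.386, -0.589, 0.389]
contact_force: [-7.7, 5.7, 20.2]
opening: -0.002
```

play_rows([
  {"delta_pos": [-0.0025,-0.003,-0.003],"delta_rot": [0,0,0],"claw": 0},
  {"delta_pos": [-0.004,-0.007,-0.003],"delta_rot": [0,0,0],"claw": 0},
  {"delta_pos": [-0.006,-0.011,-0.003],"delta_rot": [0,0,0],"claw": 0},
  {"delta_pos": [-0.008,-0.0155,-0.003],"delta_rot": [0,0,0],"claw": 0},
  {"delta_pos": [-0.01,-0.02,-0.003],"delta_rot": [0,0,0],"claw": 0},
  {"delta_pos": [-0.012,-0.0245,-0.003],"delta_rot": [0,0,0],"claw": 0},
  {"delta_pos": [-0.014,-0.029,-0.003],"delta_rot": [0,0,0],"claw": 0},
  {"delta_pos": [-0.016,-0.0335,-0.003],"delta_rot": [0,0,0],"claw": 0},
  {"delta_pos": [-0.018,-0.038,-0.003],"delta_rot": [0,0,0],"claw": 0},
  {"delta_pos": [-0.02,-0.0425,-0.003],"delta_rot": [0,0,0],"claw": 0},
  {"delta_pos": [-0.022,-0.047,-0.003],"delta_rot": [0,0,0],"claw": 0},
])

```text
time: 5.42
eef_pos: [0.5497, -0.0408, 0.0769]
tcp_rot: [0.595, 0.386, -0.588, 0.389]
contact_force: [-1.9, 2.8, 14.0]
opening: 0.001
```

play_rows([
  {"delta_pos": [-0.001,-0.0025,-0.0035],"delta_rot": [0,0,0],"claw": 0},
  {"delta_pos": [-0.003,-0.0065,-0.0035],"delta_rot": [0,0,0],"claw": 0},
  {"delta_pos": [-0.005,-0.011,-0.0035],"delta_rot": [0,0,0],"claw": 0},
  {"delta_pos": [-0.007,-0.0155,-0.0035],"delta_rot": [0,0,0],"claw": 0},
  {"delta_pos": [-0.009,-0.02,-0.0035],"delta_rot": [0,0,0],"claw": 0},
  {"delta_pos": [-0.011,-0.0245,-0.0035],"delta_rot": [0,0,0],"claw": 0},
  {"delta_pos": [-0.013,-0.029,-0.0035],"delta_rot": [0,0,0],"claw": 0},
  {"delta_pos": [-0.015,-0.0335,-0.0035],"delta_rot": [0,0,0],"claw": 0},
  {"delta_pos": [-0.017,-0.038,-0.0035],"delta_rot": [0,0,0],"claw": 0},
  {"delta_pos": [-0.019,-0.0425,-0.0035],"delta_rot": [0,0,0],"claw": 0},
  {"delta_pos": [-0.021,-0.0475,-0.0035],"delta_rot": [0,0,0],"claw": 0},
  {"delta_pos": [-0.023,-0.052,-0.0035],"delta_rot": [0,0,0],"claw": 0},
])

```text
time: 6.42
eef_pos: [0.5274, -0.0925, 0.0768]
tcp_rot: [0.596, 0.387, -0.587, 0.388]
contact_force: [-5.3, 4.8, 19.6]
opening: 0.001
```

play_rows([
  {"delta_pos": [-0.0015,-0.002,-0.003],"delta_rot": [0,0,0],"claw": 0},
  {"delta_pos": [-0.0025,-0.0045,-0.003],"delta_rot": [0,0,0],"claw": 0},
  {"delta_pos": [-0.0035,-0.007,-0.003],"delta_rot": [0,0,0],"claw": 0},
  {"delta_pos": [-0.0045,-0.0095,-0.003],"delta_rot": [0,0,0],"claw": 0},
  {"delta_pos": [-0.0055,-0.0115,-0.003],"delta_rot": [0,0,0],"claw": 0},
  {"delta_pos": [-0.0065,-0.0135,-0.003],"delta_rot": [0,0,0],"claw": 0},
  {"delta_pos": [-0.007,-0.015,-0.003],"delta_rot": [0,0,0],"claw": 0},
  {"delta_pos": [-0.0075,-0.0165,-0.003],"delta_rot": [0,0,0],"claw": 0},
])

```text
time: 7.08
eef_pos: [0.5209, -0.1077, 0.0769]
tcp_rot: [0.597, 0.387, -0.587, 0.387]
contact_force: [-1.3, 10.4, 17.2]
opening: -0.005
```

play_rows([
  {"delta_pos": [-0.0015,-0.003,-0.003],"delta_rot": [0,0,0],"claw": 0},
  {"delta_pos": [-0.0025,-0.0055,-0.003],"delta_rot": [0,0,0],"claw": 0},
  {"delta_pos": [-0.003,-0.007,-0.003],"delta_rot": [0,0,0],"claw": 0},
  {"delta_pos": [-0.003,-0.007,-0.003],"delta_rot": [0,0,0],"claw": 0},
])

```text
time: 7.42
eef_pos: [0.52, -0.113, 0.0768]
tcp_rot: [0.599, 0.387, -0.585, 0.385]
contact_force: [0.8, 7.9, 13.9]
opening: -0.002
```

play_rows([
  {"delta_pos": [-0.002,-0.004,-0.003],"delta_rot": [0,0,0],"claw": 0},
  {"delta_pos": [-0.003,-0.007,-0.003],"delta_rot": [0,0,0],"claw": 0},
  {"delta_pos": [-0.003,-0.007,-0.003],"delta_rot": [0,0,0],"claw": 0},
])

```text
time: 7.67
eef_pos: [0.5198, -0.1137, 0.0769]
tcp_rot: [0.605, 0.388, -0.582, 0.38]
contact_force: [5.4, 24.8, 16.9]
opening: 0.001
```

```bash
python3 - <<'E'
from h import *
c2,i2=snap('scene','s3');c,i=snap('wrist','w3')
cv2.imwrite('pics/v3.png',np.vstack([cv2.resize(i2[100:270,130:430],(600,340)),cv2.resize(i[100:225,170:470],(600,250))]))
E
```

```text
(no output)
```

View pics/v3.png

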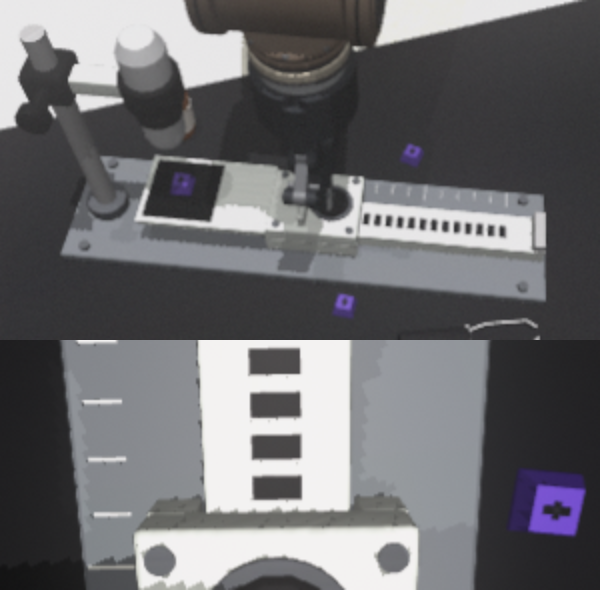

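The carriage is hard against the end stop: 25 N with no further motion, and the keycap is under the lens. I'll lift straight up and keep a light forward load until the pawl drops in.

play_rows([
  {"delta_pos": [-0.0005,-0.001,0.001],"delta_rot": [0,0,0],"claw": 0},
  {"delta_pos": [-0.0005,-0.001,0.004],"delta_rot": [0,0,0],"claw": 0},
  {"delta_pos": [-0.0005,-0.001,0.007],"delta_rot": [0,0,0],"claw": 0},
  {"delta_pos": [-0.0005,-0.001,0.009],"delta_rot": [0,0,0],"claw": 0},
  {"delta_pos": [0,0,0.012],"delta_rot": [0,0,0],"claw": 0},
  {"delta_pos": [0.001,0.002,0.02],"delta_rot": [0,0,0],"claw": 0},
  {"delta_pos": [0.002,0.005,0.035],"delta_rot": [0,0,0],"claw": 0},
  {"delta_pos": [0.004,0.01,0.06],"delta_rot": [0,0,0],"claw": 0},
  {"delta_pos": [0.012,0.03,0.09],"delta_rot": [0,0,0],"claw": 0},
  {"delta_pos": [0.02,0.045,0.12],"delta_rot": [0,0,0],"claw": 0},
  {"delta_pos": [0.03,0.07,0.15],"delta_rot": [0,0,0],"claw": 0},
  {"delta_pos": [0.04,0.1,0.17],"delta_rot": [0,0,0],"claw": 0},
  {"delta_pos": [0.04,0.1,0.17],"delta_rot": [0,0,0],"claw": 0},
  {"delta_pos": [0.04,0.1,0.17],"delta_rot": [0,0,0],"claw": 0},
])

```text
time: 8.93
eef_pos: [0.5605, -0.0132, 0.2488]
tcp_rot: [0.605, 0.388, -0.581, 0.382]
contact_force: [-0.3, -0.6, 0.5]
opening: 0.001
```

```bash
python3 - <<'E'
from h import *
import pickle
c,i=snap('wrist','w4');c2,i2=snap('scene','s4');c3,i3=snap('top','t4')
pickle.dump((c,c2,c3),open('c4.pkl','wb'))
cv2.imwrite('pics/v4.png',np.vstack([np.hstack([cv2.resize(i2[100:270,130:430],(480,272)),cv2.resize(i3[120:320,240:530],(320,272))]),cv2.resize(i[:,100:540],(350,318)) if 0 else cv2.copyMakeBorder(cv2.resize(i[60:260,120:520],(636,318)),0,0,0,164,0)]))
e=np.array([-.4003,-.9164]);b=np.array([.580,.0345])+.15*e
print('pred button',b,proj(c,[*b,.058]),proj(c2,[*b,.058]),proj(c3,[*b,.058]),ctrl.get_state()['contact_force'])
E
```

```text
pred button [ 0.519955 -0.10296 ] (np.float64(313.77857183374925), np.float64(279.95240142369926)) (np.float64(294.8645235087385), np.float64(197.50646377616098)) (np.float64(362.41020755760877), np.float64(207.0851414986735)) [ 0.23413789  0.53426698 -0.65414105]
```

View pics/v4.png

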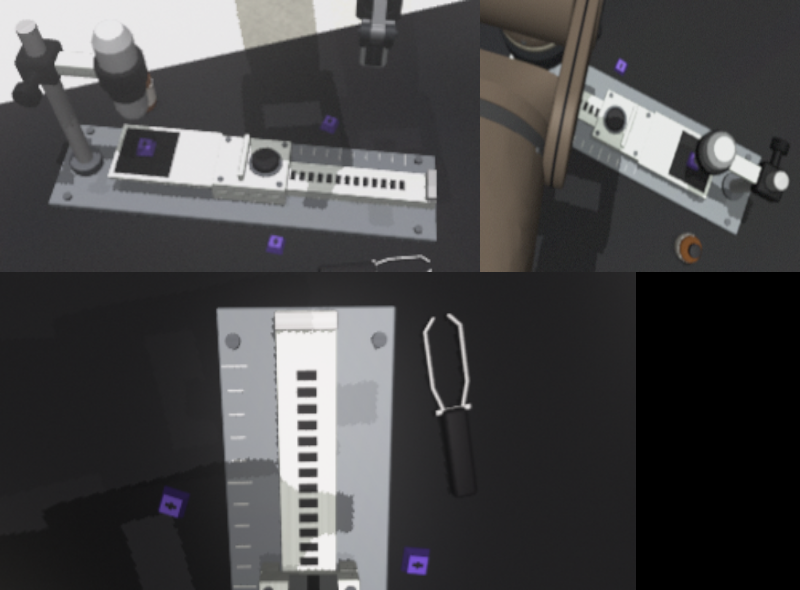

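```bash
python3 - <<'E'
from h import *
import pickle
c=pickle.load(open('c4.pkl','rb'))[1]
def blob(f,x,y,w=24):
    im=cv2.imread(f)[y-w:y+w,x-w:x+w]; g=cv2.inRange(im,(0,0,0),(60,60,60));n,l,st,ce=cv2.connectedComponentsWithStats(g)
    k=l[w,w]; return ce[k]+[x-w,y-w],st[k]
def cap(f,x0,x1,y0,y1):
    m=cv2.inRange(cv2.cvtColor(cv2.imread(f)[y0:y1,x0:x1],cv2.COLOR_BGR2HSV),(120,60,30),(150,255,255));y,x=np.nonzero(m);return np.array([x.mean()+x0,y.mean()+y0])
p0,a=blob('pics/scene0.png',383,208,18);p1,b=blob('pics/s4.png',295,200,18)
print(p0,a,p1,b)
for z in(.058,.052): print('button moved',z,np.linalg.norm(atz(c,*p1,z)-atz(c,*p0,.058)), atz(c,*p1,z)-atz(c,*p0,.058))
k0=cap('pics/scene0.png',295,320,188,212);k1=cap('pics/s4.png',210,235,180,205);d=atz(c,*k1,.064)-atz(c,*k0,.064);print('keycap moved',k0,k1,d,np.linalg.norm(d))
for n,(x0,x1,y0,y1) in{'A':(290,315,242,262),'B':(325,347,168,186)}.items(): print(n,cap('pics/scene0.png',x0,x1,y0,y1),cap('pics/s4.png',x0,x1,y0,y1))
E
```

```text
[382.64824121 208.03517588] [ 10  11  17  15 199] [295.45251397 199.88268156] [ 11  11  16  15 179]
button moved 0.058 0.14836333167134383 [-0.05908744 -0.1360895   0.        ]
button moved 0.052 0.1492427359718813 [-0.0630076  -0.13515708 -0.006     ]
keycap moved [307.08130081 199.64227642] [220.76923077 191.78461538] [-0.0586574  -0.13608611  0.        ] 0.14818947558464537
A [301.91269841 252.80952381] [301.93650794 252.71428571]
B [335.62244898 177.21428571] [335.58585859 177.43434343]
```

```bash
python3 -c "
from plant import ctrl
print(ctrl.sign_off())"
```

```text
the job is handed in; nothing more can be done
None
```

The carriage is at the end stop under the microscope with the button up. The hand is clear, and I handed the job in at about 9 s of the 40 s allowed.

**What I did:** I pressed the button with the closed fingertips until it bottomed, at 15 N. It stayed fully down (steady tip height, 14–20 N at each reading) while I pushed the carriage along the rail. I kept pushing against the ledge until it stopped moving at about 25 N, then lifted straight up.

**Last checks:**
- **Travel:** the pictures show the button moved 148.4 mm and the keycap 148.2 mm, against 150 mm nominal. The same camera also read the known 130 mm button-to-keycap distance about 0.6 % short, which puts the travel at about 149 mm.
- **Button:** its position in the picture fits the fully up height better than the fully down one. I did not test the lock by pushing the carriage.
- **Keycap:** it moved the same distance as the button, so it looks still in place on its switch. I did not measure its height directly.
- **Other things on the mat:** both spare keycaps are within 0.3 px of where they were. I only looked at the bottle, puller and microscope in the pictures, and they appear undisturbed.
- **Contact:** after the hand moved clear, the measured force was under 1 N, about the same as at the start.

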